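# Roll-test of two suction tubes on the surface plate

## Robot

A 6-joint arm with a two-finger parallel gripper is mounted at the origin on the work surface. World frame = base frame: x ahead of the robot, y to its left, z up, the work surface at z = 0. Lengths are in mm, angles in degrees, forces in N, time in s.
With the tool pointing down it reaches from about 300 to 850 mm from the base axis. Payload 4.2 kg.
Tool frame: the origin (TCP) lies at the very end of the fingers, on their centre line; the grasp point (between the pads) lies 19 mm behind it; z points along the fingers, y is the line along which they close (so a half turn about z gives the same grasp; the last joint's range is limited). The gripper opens to 91 mm and grips with 3 to 60 N. Pads are 32 mm wide; open, the fingers measure 118 mm over their backs; the gripper's body (76 mm by 178 mm) begins 60 mm behind the grasp point.
Start: joints at [-1.146, 18.312, 89.639, -0, 72.044, -1.146], TCP at [575.016, 0, 213.976] pointing down, gripper open.
Joint ranges: [-177.97, 177.97], [-48.28, 115.42], [12.27, 149.76], [-77.06, 257.06], [2.81, 150.46], [-146.56, 146.56]. Speed limits (degrees/s): [147.25, 147.25, 180, 180, 180, 180].

## Interface

Orientations are given as [roll, pitch, yaw] about the fixed x, y, z axes, in that order (R = Rz(yaw) Ry(pitch) Rx(roll)).
In Python, from workcell import env, eyes gives the robot as it stands.
- The arm moves only by the tool send_rows, never from a script. Its argument "targets" is text: rows parted by semicolons, each of 7 numbers parted by spaces: the shift along the tool's x, y, z in m, then the turn, a rotation vector about the tool's x, y, z in degrees, then the opening in per cent of the stroke, from 0 (shut) to 100 (fully open). A call has 1 to 12 rows; each row is the pose to reach, as a shift and turn from the pose commanded when the call began, along the tool's axes at that moment; what a row does not reach only later rows make up. A row lasts 1/12 s, in which the tool goes at most 41.7 mm and 7.16 degrees, less where a joint would pass 70% of its speed; a pose out of reach is approached as far as the arm can. A call with a gripper value outside its range is refused whole. The fingers move at their own pace and stop on an object; "grip_force" is the grip in N (left out, the last holds). Time passes only in rows, so rows that repeat a pose let the fingers close. It gives the time, the measured TCP pose, the force, the opening and the grip force at its end, in the units of the state.
- env.state(): the state, without advancing time (a new reading comes with each control period).
- eyes.grab_frame(name): name is "scene" or "side" or "wrist"; returns a dict with "image" (384x512x3 uint8, blue, green, red), "fovy" (degrees; the focal length in pixels is half the picture's height over the tangent of half this angle, whatever the lens; pixels are square), "cx", "cy" (the principal point, pixels), "D" ([k1, k2, p1, p2, k3] as OpenCV has them; the pictures are not rectified), "eye" and "attitude" of the camera in the world. Camera axes: x right, y up, looking along -z (the intrinsics and any distortion apply to the point x, -y, -z); pixel columns grow to the right and rows downward; lengths in mm; the calibration is good to about 2 mm. A picture is of the moment at which its call begins. There is no depth.
- env.job_done(): hands the job in; it is judged then, once.
The state is a dict: "time_s": time; "qpos": joint angles; "qvel": joint speeds; "effort": joint torques, N m; "ee_pos": TCP position; "ee_rot": TCP orientation; "force": force on the tool from outside, world axes, zero at the start; "torque": the same for the moment, N m; "gripper_width": finger opening in mm; "gripper_force": force on a finger pad.
Only numpy, scipy, OpenCV 4.12 (cv2) and the standard library are available. Lean on these libraries where they do the work, as an engineer would, in place of code of your own. Each camera call takes 0.05 s, during which the arm holds its last target. There are 200 camera calls.

## Task

Two steel suction tubes lie on the black granite plate: one is straight, the other is bent and would only wobble. Prove the straight one by rolling it slowly and gently along the plate, truly rolling and never lifted off it, until it lies along the aluminium stop at the far end. Put the bent one flat in the steel reject tray.

Things in the scene. Friction and masses are not known exactly. Their poses are not given: they have to be found in the camera images.
- plate: black granite surface plate, fixed, level: 280 mm along its x, 270 mm along its y, 20 mm thick. Origin at the centre of its underside; z up; x is the rolling direction, away from the robot towards the stop. The tubes start side by side near its -x end (x about -85 mm), one at y about +62, the other at -62 mm, lying nearly along y.
- stop (a point): middle of the stop's face that looks towards the tubes, at the level of the granite; axes as the plate's. The aluminium stop rail, 20 mm wide, 14 mm high above the granite, runs along the plate's y over its whole width, 115 mm beyond the plate's centre.
- true_mid (a point): straight tube, plain steel, 110 mm long, 24 mm diameter, 0.12 to 0.21 kg, loose on the granite; point at its centre, 12 mm above the granite. y runs along the tube; x and z turn with it (at the start z is up). A black vent hole on its side faces up at the start. 75 mm of travel is a full turn. Pushed slowly from behind at mid-height it rolls, and it stops soon after the push.
- bent_mid (a point): bent suction tube, plain steel, 24 mm diameter, about 112 mm long, 0.12 to 0.21 kg, lying loose on the granite; its middle 34 mm is straight and each 40 mm end is bent 14 degrees towards its +x, in its flat plane. Point at the centre of the middle part (12 mm above what it lies on); y along the middle part, z up.
- tray: open steel reject tray, fixed: 190 mm along its x, 160 mm along its y, 30 mm high, walls and floor 4 to 5 mm thick. Origin at the centre of its underside; z up.
Things that resemble listed ones, but are neither listed nor needed, are in the scene too. Leave any blue look-alike of the part that bears true_mid alone.

How it is judged:
By the outcome, as a careful person would: the job done as asked, in the order asked, and still so for the second after the job is handed in, with the robot touching nothing.
It also fails if it takes over 53 s, if anything falls off the work surface, if the arm or the gripper's body presses on something with over 40 N, if the wrist force passes 120 N, or if a joint passes its speed limit or range.

## Working session

There is one attempt and no reset: what is moved stays moved. The work goes in short steps, Python scripts to look and compute and a tool call to move; the robot and the scene stay as the last step left them, time stands still between calls to the robot, and variables do not carry over. Pictures are saved under pics/ and viewed, at most 11 in all, crops included, and the job is handed in when it is done.

Besides the shell and the picture viewer there is one more tool, called after ">>>" as name(argument=value, ...), one argument or row to a line, values as JSON. send_rows: Moves the arm, as the interface text tells. Its arguments: {"type":"object","properties":{"targets":{"type":"string"},"grip_force":{"type":"number"}},"required":["targets"]}

```bash
ls; mkdir -p pics; cat > h.py <<'E'
import numpy as np, cv2
from scipy.spatial.transform import Rotation as R
from workcell import env, eyes
def grab(n):
    return eyes.grab_frame(n)
def camR(f):
    a=np.array(f["attitude"],float)
    if a.shape==(3,3): return a
    return R.from_euler('xyz',a,degrees=True).as_matrix() if a.size==3 else R.from_quat(a).as_matrix()
def K(f):
    h=f["image"].shape[0]; fl=h/2/np.tan(np.radians(f["fovy"])/2)
    return np.array([[fl,0,f["cx"]],[0,fl,f["cy"]],[0,0,1.]])
def ray(f,uv,z):
    p=cv2.undistortPoints(np.array(uv,float).reshape(-1,1,2),K(f),np.array(f["D"],float)).reshape(-1,2)
    d=np.c_[p[:,0],-p[:,1],-np.ones(len(p))]@camR(f).T
    e=np.array(f["eye"],float); t=(z-e[2])/d[:,2]
    return e+t[:,None]*d
def proj(f,P):
    c=(np.array(P,float).reshape(-1,3)-np.array(f["eye"]))@camR(f)
    c=c*[1,-1,-1]
    return cv2.projectPoints(c,np.zeros(3),np.zeros(3),K(f),np.array(f["D"],float))[0].reshape(-1,2)
E
python3 - <<'E'
from h import *
fs=[grab(n) for n in("scene","side","wrist")]
for f in fs: print({k:v for k,v in f.items() if k!="image"})
cv2.imwrite("pics/a.png",fs[0]["image"]);cv2.imwrite("pics/b.png",fs[1]["image"]);cv2.imwrite("pics/c.png",fs[2]["image"])
print(env.state())
E
```

```text
pics
{'fovy': 50.03610367555386, 'cx': 256.7084383032678, 'cy': 188.85858540587944, 'D': array([-0.12635824,  0.        ,  0.        ,  0.        ,  0.        ]), 'eye': array([ 896.53344996, -317.44611228,  667.19693497]), 'attitude': array([43.35623935,  0.50902491, 43.9000821 ])}
{'fovy': 51.020863935048574, 'cx': 257.879761719809, 'cy': 186.7292750141641, 'D': array([-0.14497512,  0.        ,  0.        ,  0.        ,  0.        ]), 'eye': array([ 400.77068555, -621.01183872,  515.41494399]), 'attitude': array([56.14641028, -0.38576737, -7.21594657])}
{'fovy': 63.695162470542165, 'cx': 258.8752201999724, 'cy': 194.2714216981128, 'D': array([0.01677411, 0.        , 0.        , 0.        , 0.        ]), 'eye': array([573.90545242,  69.91905669, 383.94453661]), 'attitude': array([-14.23066041,   0.11585103,   0.03705673])}
{'time_s': 0.15, 'qpos': array([-1.14598184e+00,  1.83425832e+01,  8.96893168e+01,  7.72242665e-04,
        7.20428222e+01, -1.14548675e+00]), 'qvel': array([ 0.04294188, -0.04283385, -0.32334789, -0.04688276, -0.02899338,
       -0.03395023]), 'effort': array([-5.72294630e-04, -4.12774551e+01, -2.32154489e+01,  7.26667210e-02,
        4.33494255e-02, -9.00343002e-05]), 'ee_pos': array([5.74633884e+02, 1.17302384e-02, 2.13326866e+02]), 'ee_rot': array([-1.79925307e+02, -2.22794993e-03,  8.99992649e+01]), 'force': array([0.29941142, 0.15788562, 0.49066898]), 'torque': array([ 0.00522048, -0.02639956, -0.03181885]), 'gripper_force': 0.0, 'gripper_width': 91.29132691980745}
```

View pics/a.png

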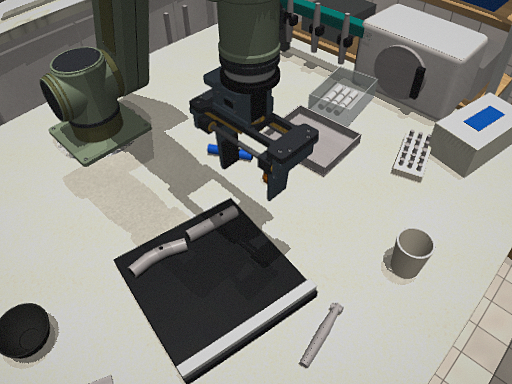

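View pics/b.png

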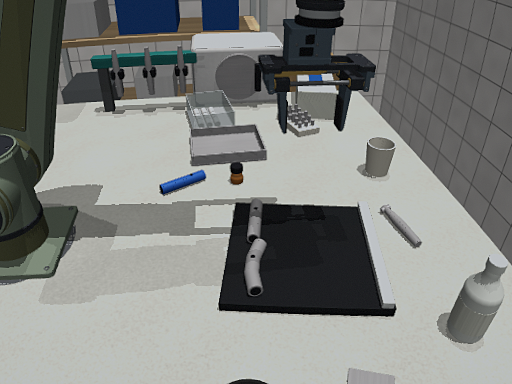

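The scene view shows the bent tube at (158,257), the straight one at (212,222), the stop at (250,330) and the steel tray at (318,140), with a clear tray behind it at (342,95). In the side view the straight tube is at (255,222), the bent one at (256,267), the blue look-alike at (183,182) and the tray at (228,145). I'll choose the plain steel tubes on the plate and check them in one close crop.

```bash
python3 - <<'E'
import cv2,numpy as np
a=cv2.imread("pics/a.png");b=cv2.imread("pics/b.png")
A=cv2.resize(a[190:384,105:325],None,fx=2.5,fy=2.5,interpolation=cv2.INTER_CUBIC)
A=cv2.convertScaleAbs(A,alpha=1.6,beta=15)
cv2.imwrite("pics/d.png",A)
B=cv2.resize(b[100:320,150:410],None,fx=2.5,fy=2.5,interpolation=cv2.INTER_CUBIC)
cv2.imwrite("pics/e.png",cv2.convertScaleAbs(B,alpha=1.5,beta=10))
E
```

```text
(no output)
```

View pics/d.png

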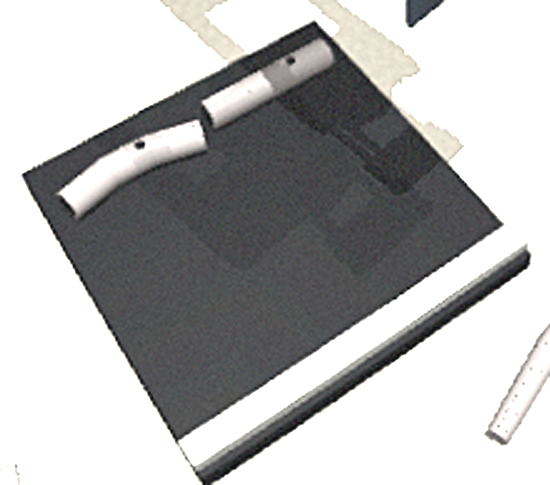

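View pics/e.png

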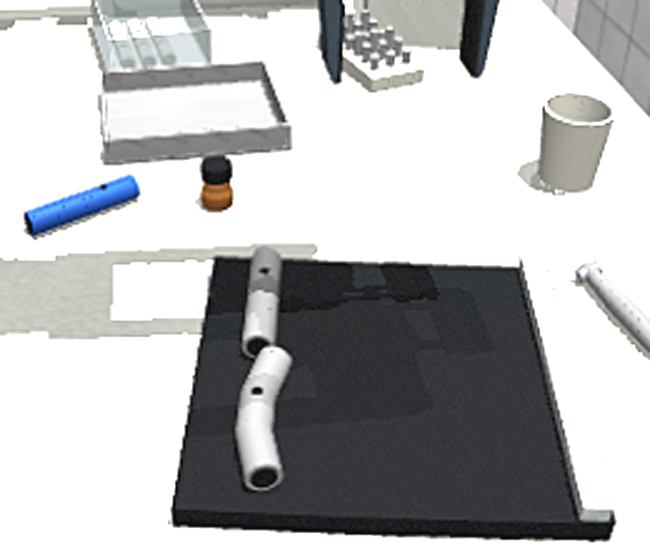

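The crops show the straight tube (constant axis, vent hole) at d(270,82) on the plate's +y side, and the bent one (kinked) at d(135,165) on the -y side. The tray's rim and the plate corners are readable.

```bash
cat > m.py <<'E'
from h import *
fa=grab("scene");fb=grab("side")
D=lambda p:(np.array(p)/2.5+[105,190]); E=lambda p:(np.array(p)/2.5+[150,100])
np.set_printoptions(precision=1,suppress=True)
print("plate A",ray(fa,D([[23,176],[316,22]]),20).tolist())
print("stop top front A",ray(fa,D([[178,440],[500,224]]),34).tolist())
print("plate B",ray(fb,E([[212,258],[174,515]]),20).tolist(), "stop base B",ray(fb,E([[521,264],[578,520]]),20).tolist())
print("tray rim B",ray(fb,E([[103,88],[263,63],[291,124],[105,138]]),30))
for n,f,poly in(("A",fa,D([[23,176],[316,22],[345,50],[220,150],[80,225]])),("B",fb,E([[212,240],[300,240],[300,500],[180,500]]))):
    g=cv2.cvtColor(f["image"],cv2.COLOR_BGR2GRAY);m=np.zeros_like(g);cv2.fillPoly(m,[poly.astype(int)],255)
    m&=((g>70)*255).astype(np.uint8)
    m=cv2.morphologyEx(m,cv2.MORPH_OPEN,np.ones((3,3)))
    for c in cv2.findContours(m,cv2.RETR_EXTERNAL,2)[0]:
        if cv2.contourArea(c)<100: continue
        M=ray(f,c.reshape(-1,2),32)[:,:2].astype(np.float32)
        r=cv2.minAreaRect(M); print(n,cv2.contourArea(c),cv2.boundingRect(c),r)
print("hole A",ray(fa,D([[291,61],[140,145]]),44).tolist(),"B",ray(fb,E([[264,271],[257,391]]),44).tolist())
E
python3 m.py
```

```text
plate A [[401.67405220400093, -201.5166736031554, 20.0], [449.7855208372322, 61.18889065407103, 20.0]]
stop top front A [[648.0513208720208, -246.21961578822516, 34.0], [692.1342582955257, 9.531608621548514, 34.0]]
plate B [[441.350566688485, 55.73598972857576, 19.999999999999943], [396.4057602394708, -210.50934643469026, 20.0]] stop base B [[696.6965914896782, 16.72613522874576, 20.0], [645.2604803664324, -247.79139135385668, 20.000000000000057]]
tray rim B [[347.9 364.3  30. ]
 [526.5 406.1  30. ]
 [537.3 260.4  30. ]
 [351.4 253.4  30. ]]
A 662.5 (130, 238, 57, 37) ((459.30517578125, -136.28878784179688), (114.67001342773438, 36.812713623046875), 77.49232482910156)
A 514.0 (187, 206, 51, 33) ((475.17852783203125, -13.381404876708984), (113.59736633300781, 27.906919479370117), 79.80615234375)
B 634.0 (245, 238, 21, 51) ((460.1435241699219, -131.1449432373047), (121.08018493652344, 30.62605857849121), 78.12953186035156)
B 529.0 (234, 196, 37, 41) ((470.63690185546875, -2.4928054809570312), (126.89745330810547, 75.08052062988281), 83.34114837646484)
hole A [[481.9658174960738, 4.914484771655282, 44.0], [460.1728894316826, -128.01015731892224, 44.0]] B [[478.26859282263297, 1.15716365124797, 44.0], [457.38020546896075, -131.33327522862209, 43.99999999999994]]
```

>>> send_rows(
  targets="0 -0.14 0.05 0 0 100 60;0 -0.14 0.05 0 0 100 60;0 -0.14 0.05 0 0 100 60;0 -0.14 0.05 0 0 100 60;0 -0.14 0.05 0 0 100 60;0 -0.14 0.05 0 0 100 60;0 -0.14 0.05 0 0 100 60;0 -0.14 0.05 0 0 100 60;0 -0.14 0.05 0 0 100 60;0 -0.14 0.05 0 0 100 60;0 -0.14 0.05 0 0 100 60;0 -0.14 0.05 0 0 100 60",
)

```text
time_s: 1.25
ee_pos: [435.0, -0.0, 164.0]
ee_rot: [180.0, -0.0, 3.7]
force: [-0.5, -0.2, -1.0]
gripper_width: 54.6
gripper_force: 0.0
```

>>> send_rows(
  targets="0 0 0 0 0 14 60;0 0 0 0 0 14 60;0 0 0 0 0 14 60",
)

```text
time_s: 1.5
ee_pos: [434.9, -0.0, 164.0]
ee_rot: [-180.0, -0.0, -10.1]
force: [-0.0, 0.4, -0.1]
gripper_width: 54.5
gripper_force: 0.0
```

```bash
python3 - <<'E'
from h import *
f=grab("wrist");print(f["eye"],f["attitude"]);s=env.state();print(s["ee_pos"],s["ee_rot"],s["time_s"],s["gripper_width"])
cv2.imwrite("pics/f.png",f["image"])
E
```

```text
[502.02025241 -11.195792   334.69218177] [-1.42712843e+01  1.00204547e-02 -1.00016185e+02]
[ 4.34962650e+02 -1.15511973e-02  1.63957698e+02] [-1.79999059e+02 -2.72039306e-03 -9.80336288e+00] 1.55 54.51986058230949
```

View pics/f.png

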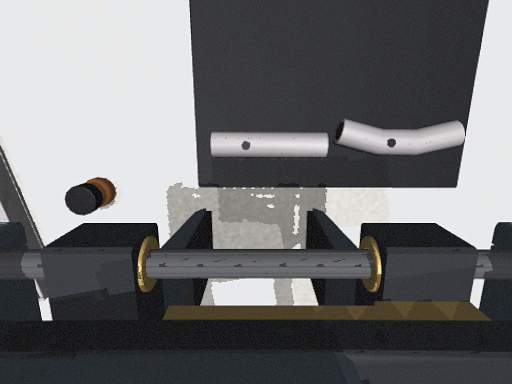

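The wrist view shows the straight tube at (211–328, 145), the bent tube with its middle near (392,143), and the plate's near edge at row 187 between columns 199 and 458.

```bash
cat > w.py <<'E'
from h import *
np.set_printoptions(precision=1,suppress=True)
def tubes(f):
    g=cv2.cvtColor(f["image"],cv2.COLOR_BGR2GRAY);hsv=cv2.cvtColor(f["image"],cv2.COLOR_BGR2HSV)
    return g
if __name__=="__main__":
    f=grab("wrist");g=cv2.cvtColor(f["image"],cv2.COLOR_BGR2GRAY)
    print("plate",ray(f,[[199,187],[458,187]],20).tolist())
    m=np.zeros_like(g);m[100:175,205:468]=255;m&=((g>75)*255).astype(np.uint8)
    m=cv2.morphologyEx(m,cv2.MORPH_OPEN,np.ones((3,3)))
    for c in cv2.findContours(m,cv2.RETR_EXTERNAL,2)[0]:
        if cv2.contourArea(c)<100: continue
        M=ray(f,c.reshape(-1,2),32)[:,:2].astype(np.float32);print(cv2.boundingRect(c),cv2.minAreaRect(M))
    print("bent kinks/ends",ray(f,[[343,132],[371,139],[410,142],[461,134]],32))
E
python3 w.py
```

```text
plate [[441.50749860203257, 63.00074937339623, 20.0], [395.84540744915614, -202.09182926419416, 20.0]]
(210, 131, 119, 26) ((474.4366149902344, -16.14919662475586), (114.77873229980469, 23.987701416015625), 80.22391510009766)
(338, 120, 130, 55) ((457.9578552246094, -150.99607849121094), (133.13192749023438, 47.14326095581055), 66.80274963378906)
bent kinks/ends [[ 473.3  -87.8   32. ]
 [ 462.1 -113.6   32. ]
 [ 452.8 -150.3   32. ]
 [ 452.  -198.2   32. ]]
```

>>> send_rows(
  targets="0 0.009 0.03 0 0 0 60;0 0.009 0.06 0 0 0 60;0 0.009 0.09 0 0 0 60;0 0.009 0.115 0 0 0 60;0 0.009 0.13 0 0 0 60;0 0.009 0.138 0 0 0 60;0.002 0.009 0.138 0 0 0 60;0.006 0.009 0.138 0 0 0 60;0.009 0.009 0.138 0 0 0 60;0.012 0.009 0.138 0 0 0 60",
)

```text
time_s: 2.43
ee_pos: [446.8, -11.0, 27.1]
ee_rot: [-180.0, -0.2, -9.9]
force: [-0.4, 0.1, 0.1]
gripper_width: 54.6
gripper_force: 0.3
```

>>> send_rows(
  targets="0.002 0 0 0 0 0 60;0.005 0 0 0 0 0 60;0.008 0 0 0 0 0 60;0.012 0 0 0 0 0 60;0.016 0 0 0 0 0 60;0.02 0 0 0 0 0 60;0.024 0 0 0 0 0 60;0.028 0 0 0 0 0 60;0.032 0 0 0 0 0 60",
)

```text
time_s: 3.18
ee_pos: [477.3, -16.5, 25.9]
ee_rot: [-180.0, -0.0, -9.9]
force: [0.3, -0.1, -0.5]
gripper_width: 54.8
gripper_force: 0.2
```

```bash
python3 - <<'E'
from h import *
f=grab("wrist");s=env.state();print(s["ee_pos"],s["ee_rot"],s["force"])
cv2.imwrite("pics/g.png",f["image"])
E
```

```text
[478.3468092  -16.66074414  26.03109544] [-1.79991632e+02 -9.06840504e-02 -9.94552073e+00] [ 1.14276831 -0.615976    0.08644739]
```

View pics/g.png

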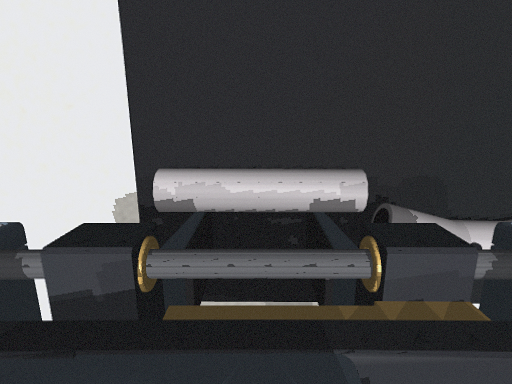

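The straight tube is square across the fingers at (260,190), and its vent hole has turned out of view, so it is rolling. I'll keep pushing.

>>> send_rows(
  targets="0.003 0 0 0 0 0 60;0.007 0 0 0 0 0 60;0.011 0 0 0 0 0 60;0.015 0 0 0 0 0 60;0.019 0 0 0 0 0 60;0.023 0 0 0 0 0 60;0.027 0 0 0 0 0 60;0.031 0 0 0 0 0 60;0.035 0 0 0 0 0 60;0.039 0 0 0 0 0 60;0.043 0 0 0 0 0 60;0.047 0 0 0 0 0 60",
)

```text
time_s: 4.23
ee_pos: [523.5, -24.7, 25.9]
ee_rot: [-180.0, -0.0, -9.9]
force: [-1.2, -0.1, 0.9]
gripper_width: 54.8
gripper_force: 0.2
```

>>> send_rows(
  targets="0.004 0 0 0 0 0 60;0.008 0 0 0 0 0 60;0.012 0 0 0 0 0 60;0.016 0 0 0 0 0 60;0.02 0 0 0 0 0 60;0.024 0 0 0 0 0 60;0.028 0 0 0 0 0 60;0.032 0 0 0 0 0 60;0.036 0 0 0 0 0 60;0.04 0 0 0 0 0 60;0.044 0 0 0 0 0 60;0.048 0 0 0 0 0 60",
)

```text
time_s: 5.23
ee_pos: [570.8, -33.0, 26.0]
ee_rot: [180.0, -0.0, -9.9]
force: [-0.7, 0.4, 1.0]
gripper_width: 55.0
gripper_force: 0.2
```

>>> send_rows(
  targets="0.004 0 0 0 0 0 60;0.008 0 0 0 0 0 60;0.012 0 0 0 0 0 60;0.016 0 0 0 0 0 60;0.02 0 0 0 0 0 60;0.024 0 0 0 0 0 60;0.028 0 0 0 0 0 60;0.032 0 0 0 0 0 60;0.036 0 0 0 0 0 60;0.04 0 0 0 0 0 60;0.043 0 0 0 0 0 60;0.046 0 0 0 0 0 60",
)

```text
time_s: 6.23
ee_pos: [616.0, -40.9, 25.9]
ee_rot: [-180.0, 0.0, -9.9]
force: [0.2, -0.1, 0.4]
gripper_width: 54.8
gripper_force: 0.1
```

```bash
python3 - <<'E'
from h import *
f=grab("wrist");s=env.state();print(s["ee_pos"],s["ee_rot"],s["force"],s["time_s"])
cv2.imwrite("pics/i.png",f["image"])
E
```

```text
[616.6917618  -40.97993406  25.99476404] [-1.79997657e+02 -5.88270712e-02 -9.94481290e+00] [ 0.87961547 -0.44409277 -0.21268499] 6.2833
```

View pics/i.png

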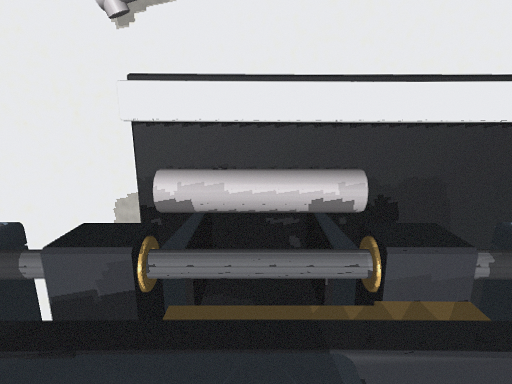

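The tube is at (260,190), still square; the stop's face is at row 123, beyond it and parallel.

```bash
python3 - <<'E'
from h import *
f=grab("wrist");s=env.state()
t=np.array(s["ee_pos"]);a=np.radians(-10);x=np.array([np.cos(a),np.sin(a),0])
print("stop ahead of TCP base/top",(ray(f,[[160,123],[460,123]],20)-t)@x,(ray(f,[[160,121],[460,121]],34)-t)@x,"tube top band",(ray(f,[[260,169],[260,211]],32)-t)@x)
E
```

```text
stop ahead of TCP base/top [64.22275026 64.28469364] [65.53363565 65.58547773] tube top band [40.50794128 16.83812196]
```

>>> send_rows(
  targets="0.003 0 0 0 0 0 60;0.007 0 0 0 0 0 60;0.011 0 0 0 0 0 60;0.014 0 0 0 0 0 60;0.017 0 0 0 0 0 60;0.019 0 0 0 0 0 60;0.021 0 0 0 0 0 60;0.0225 0 0 0 0 0 60;0.0235 0 0 0 0 0 60",
)

```text
time_s: 7.08
ee_pos: [639.0, -44.9, 26.0]
ee_rot: [-180.0, -0.0, -9.9]
force: [-0.9, -0.9, -0.3]
gripper_width: 54.8
gripper_force: 0.1
```

>>> send_rows(
  targets="0.0005 0 0 0 0 0 60;0.001 0 0 0 0 0 60",
)

```text
time_s: 7.25
ee_pos: [639.8, -45.0, 26.0]
ee_rot: [180.0, 0.0, -9.9]
force: [-1.2, 1.0, -0.2]
gripper_width: 54.9
gripper_force: 0.2
```

```bash
python3 - <<'E'
from h import *
f=grab("wrist");s=env.state()
t=np.array(s["ee_pos"]);a=np.radians(-10);x=np.array([np.cos(a),np.sin(a),0]);print(s["force"],t)
g=cv2.cvtColor(f["image"],cv2.COLOR_BGR2GRAY)
for c in(190,230,330): print(g[140:216:2,c].tolist())
E
```

```text
[ 0.45543406 -0.36756134  1.03526668] [639.87376361 -45.0288735   25.96168695]
[233, 232, 232, 233, 232, 232, 234, 232, 233, 233, 233, 232, 233, 233, 36, 117, 142, 159, 168, 184, 194, 203, 205, 185, 191, 193, 196, 192, 186, 173, 103, 105, 103, 94, 93, 86, 40, 28]
[234, 232, 233, 233, 233, 233, 233, 233, 234, 232, 233, 233, 232, 235, 40, 104, 141, 152, 162, 180, 186, 198, 207, 213, 212, 192, 195, 194, 189, 181, 177, 171, 165, 155, 140, 84, 41, 24]
[234, 234, 233, 233, 233, 234, 232, 234, 232, 233, 234, 233, 234, 235, 87, 97, 127, 139, 154, 165, 179, 197, 201, 213, 214, 219, 216, 194, 189, 188, 136, 106, 107, 101, 90, 92, 41, 29]
```

>>> send_rows(
  targets="0.0005 0 0 0 0 0 60;0.001 0 0 0 0 0 60;0.001 0 0 0 0 0 60",
)

```text
time_s: 7.55
ee_pos: [640.1, -45.1, 26.0]
ee_rot: [180.0, 0.1, -9.9]
force: [-2.3, 0.9, 2.1]
gripper_width: 54.5
gripper_force: 1.3
```

>>> send_rows(
  targets="0.0005 0 0 0 0 0 60;0.001 0 0 0 0 0 60;0.001 0 0 0 0 0 60",
)

```text
time_s: 7.8
ee_pos: [640.2, -45.1, 25.9]
ee_rot: [180.0, 0.2, -10.0]
force: [-5.8, 1.4, 4.1]
gripper_width: 54.7
gripper_force: 2.8
```

The force rises to 6 N with no further motion, so the tube is against the stop. I'll back off gently and go over the bent tube.

>>> send_rows(
  targets="-0.001 0 0 0 0 0 60;-0.0025 0 0 0 0 0 60;-0.005 0 0 0 0 0 60;-0.01 0 0 0 0 0 60;-0.02 0 0 0 0 0 60;-0.035 0 0 0 0 0 60;-0.04 0 -0.03 0 0 0 60;-0.04 0 -0.07 0 0 0 60;-0.04 0 -0.11 0 0 0 60;-0.04 0 -0.15 0 0 0 60",
)

```text
time_s: 8.63
ee_pos: [602.0, -38.5, 177.6]
ee_rot: [180.0, -0.0, -9.9]
force: [1.4, 0.3, 1.1]
gripper_width: 54.8
gripper_force: 0.0
```

```bash
python3 - <<'E'
from h import *
f=grab("wrist");s=env.state();print(s["ee_pos"],s["ee_rot"],s["qpos"])
a=np.radians(-10);x=np.array([np.cos(a),np.sin(a),0])
cv2.imwrite("pics/j.png",f["image"])
g=grab("side")["image"]
cv2.imwrite("pics/j.png",np.vstack([f["image"][::1],g[90:300]])[:594])
E
```

```text
[607.0061823  -38.85351756 186.96474693] [-179.91258389   -0.99401387   -9.939484  ] [-4.74413133e+00  2.17713878e+01  8.83795653e+01 -3.16109410e-03
  6.88512015e+01  9.51957092e+01]
```

View pics/j.png

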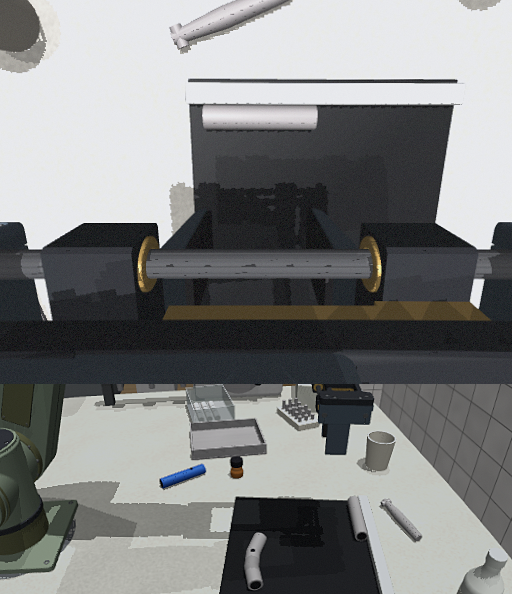

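The straight tube lies flush along the stop at (260,117) in the wrist view, and the side view agrees. Next I'll turn and go over the bent tube.

>>> send_rows(
  targets="-0.1256 0.117 0.02 0 0 -90 80;-0.1256 0.117 0.02 0 0 -90 80;-0.1256 0.117 0.02 0 0 -90 80;-0.1256 0.117 0.02 0 0 -90 80;-0.1256 0.117 0.02 0 0 -90 80;-0.1256 0.117 0.02 0 0 -90 80;-0.1256 0.117 0.02 0 0 -90 80;-0.1256 0.117 0.02 0 0 -90 80;-0.1256 0.117 0.02 0 0 -90 80;-0.1256 0.117 0.02 0 0 -90 80;-0.1256 0.117 0.02 0 0 -90 80;-0.1256 0.117 0.02 0 0 -90 80",
)

```text
time_s: 9.73
ee_pos: [458.2, -132.0, 155.4]
ee_rot: [180.0, 0.0, 76.2]
force: [-0.3, 1.0, 0.4]
gripper_width: 73.1
gripper_force: 0.0
```

>>> send_rows(
  targets="0 0 0 0 0 -4 80;0 0 0 0 0 -4 80;0 0 0 0 0 -4 80;0 0 0 0 0 -4 80",
)

```text
time_s: 10.07
ee_pos: [458.4, -132.0, 155.7]
ee_rot: [180.0, 0.0, 79.8]
force: [-0.5, -0.2, 0.2]
gripper_width: 72.7
gripper_force: 0.0
```

```bash
python3 - <<'E'
from h import *
f=grab("wrist");s=env.state();print(s["ee_pos"],s["ee_rot"],s["qpos"][5],s["time_s"])
cv2.imwrite("pics/k.png",f["image"])
E
```

```text
[ 458.40944531 -132.00690267  155.7941483 ] [ 1.79992231e+02 -4.56451613e-04  7.97745159e+01] -7.222366091733271 10.1167
```

View pics/k.png

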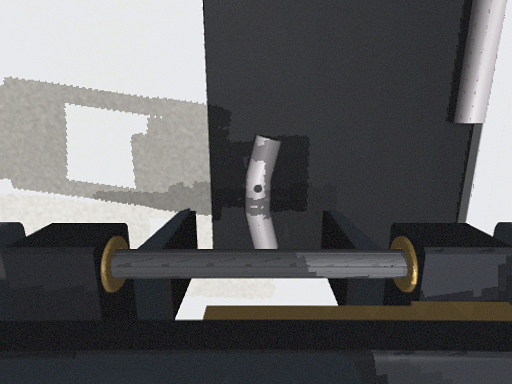

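The bent tube is between the fingers: far end at (268,137), vent hole at (258,188), with the near end running behind the gripper bar at (264,248).

```bash
python3 - <<'E'
from h import *
np.set_printoptions(precision=1,suppress=True)
f=grab("wrist");s=env.state();t=np.array(s["ee_pos"]);Rt=R.from_euler('xyz',s["ee_rot"],degrees=True).as_matrix()
g=cv2.cvtColor(f["image"],cv2.COLOR_BGR2GRAY)
def mid(r):
    c=np.where(g[r,230:300]>85)[0]+230; return c.min(),c.max()
for r in (140,150,160,170,180,190,200,210,220,230,240):
    l,h=mid(r);p=(ray(f,[[l,r],[h,r]],32)-t)@Rt; print(r,l,h,p[:,:2].tolist())
print("hole",(ray(f,[[258,188]],44)-t)@Rt,"end top",(ray(f,[[268,136]],40)-t)@Rt)
E
```

```text
140 256 273 [[47.654596611852625, -3.915521966636641], [47.658407942452406, 12.073739963366695]]
150 253 277 [[38.2967990116971, -6.779043734574809], [38.3027827673954, 15.976145166508287]]
160 250 274 [[28.785209957946414, -9.688927813831024], [28.792865582735242, 13.251454661091596]]
170 248 271 [[19.117587081687994, -11.682343985467734], [19.126011355555327, 10.48162191438555]]
180 247 269 [[9.291137501684316, -12.736530783725991], [9.299777601348286, 8.63732907754721]]
190 246 267 [[-0.6975013550053021, -13.807655442180282], [-0.6889039997975007, 6.762286377265257]]
200 247 268 [[-10.850495056892472, -12.92089999160212], [-10.841655922892835, 7.8186147464528934]]
210 247 267 [[-21.172153700277082, -13.01475798825427], [-21.163525169269622, 6.900701053069423]]
220 247 271 [[-31.665155270937618, -13.109755637632997], [-31.65405792478686, 10.987112556520156]]
230 250 273 [[-42.33164798462182, -10.16867732016404], [-42.31977670800476, 13.116617830144358]]
240 253 275 [[-53.17586980576889, -7.177829632350145], [-53.16287326925022, 15.28127869923363]]
hole [[  4.1  -2.  111.8]] end top [[ 51.9   7.1 115.8]]
```

>>> send_rows(
  targets="-0.006 -0.002 0.03 0 0 0 80;-0.006 -0.002 0.065 0 0 0 80;-0.006 -0.002 0.095 0 0 0 80;-0.006 -0.002 0.115 0 0 0 80;-0.006 -0.002 0.126 0 0 0 80;-0.006 -0.002 0.132 0 0 0 80;-0.006 -0.002 0.132 0 0 0 80;-0.006 -0.002 0.132 0 0 0 80",
)

```text
time_s: 10.83
ee_pos: [455.9, -137.7, 24.3]
ee_rot: [180.0, 0.0, 79.8]
force: [-0.6, -0.2, 0.5]
gripper_width: 72.9
gripper_force: 0.0
```

>>> send_rows(
  grip_force=20,
  targets="0 0 0 0 0 0 40;0 0 0 0 0 0 30;0 0 0 0 0 0 20;0 0 0 0 0 0 15;0 0 0 0 0 0 15;0 0 0 0 0 0 15;0 0 0 0 0 0 15;0 0 0 0 0 0 15",
)

```text
time_s: 11.5
ee_pos: [455.6, -137.6, 24.0]
ee_rot: [180.0, -0.0, 79.8]
force: [-0.7, 0.5, 0.3]
gripper_width: 23.7
gripper_force: 19.9
```

>>> send_rows(
  targets="0 0 -0.01 0 0 0 15;0 0 -0.03 0 0 0 15;0 0 -0.06 0 0 0 15;0 0 -0.1 0 0 0 15;0 0 -0.14 0 0 0 15;0.03 -0.005 -0.17 0 0 0 15;0.06 -0.012 -0.19 0 0 0 15;0.09 -0.02 -0.2 0 0 0 15;0.12 -0.028 -0.2 0 0 0 15;0.15 -0.036 -0.2 0 0 0 15;0.18 -0.043 -0.2 0 0 0 15;0.21 -0.05 -0.2 0 0 0 15",
)

```text
time_s: 12.5
ee_pos: [442.4, 79.3, 223.7]
ee_rot: [-180.0, 0.0, 79.8]
force: [-0.0, -0.0, -1.5]
gripper_width: 23.4
gripper_force: 19.9
```

>>> send_rows(
  targets="0.03 -0.006 0 0 0 0 15;0.06 -0.012 0 0 0 0 15;0.09 -0.018 0 0 0 0 15;0.12 -0.024 0 0 0 0 15;0.14 -0.03 0 0 0 0 15;0.15 -0.03 0 0 0 0 15;0.15 -0.03 0 0 0 0 15;0.15 -0.03 0 0 0 0 15",
)

```text
time_s: 13.17
ee_pos: [440.0, 230.3, 223.5]
ee_rot: [-180.0, 0.1, 79.9]
force: [0.1, -1.1, -1.5]
gripper_width: 23.6
gripper_force: 19.9
```

```bash
python3 - <<'E'
from h import *
f=grab("wrist");s=env.state();print(s["ee_pos"],s["ee_rot"],s["gripper_width"],s["time_s"])
cv2.imwrite("pics/l.png",f["image"])
E
```

```text
[440.00271155 229.78542689 223.58496836] [-1.79970703e+02  8.51791106e-02  7.98302615e+01] 23.72982381565049 13.2167
```

View pics/l.png

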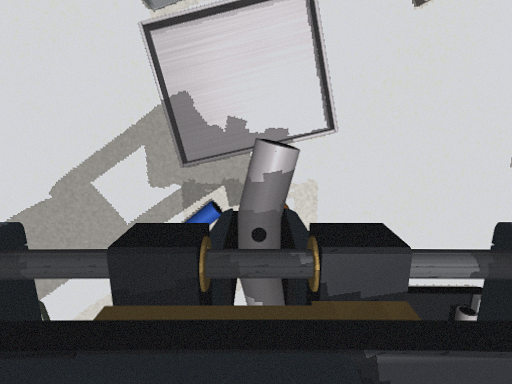

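The tube is held at (262,190–300). The tray's rim corners are at (183,166), (337,130), (141,23), and the fourth is just out of the picture.

```bash
python3 - <<'E'
from h import *
np.set_printoptions(precision=1,suppress=True)
f=grab("wrist");s=env.state();t=np.array(s["ee_pos"]);Rt=R.from_euler('xyz',s["ee_rot"],degrees=True).as_matrix()
P=ray(f,[[183,166],[337,130],[141,22],[316,2]],30);print(P)
a,b,c=P[:3];print(np.linalg.norm(b-a),np.linalg.norm(c-a),np.degrees(np.arctan2(*(b-a)[1::-1])),np.degrees(np.arctan2(*(c-a)[1::-1])))
m=(b+c)/2;print("centre",m,"delta tool",(m-t)@Rt)
E
```

```text
[[352.1 257.3  30. ]
 [536.8 266.8  30. ]
 [345.  414.5  30. ]
 [529.8 400.7  30. ]]
184.94012197898087 157.32331904883125 2.9486014995035057 92.58255831198353
centre [440.9 340.7  30. ] delta tool [109.7 -18.8 193.6]
```

>>> send_rows(
  targets="0.035 -0.006 0 0 0 -6 15;0.07 -0.012 0 0 0 -13 15;0.1 -0.019 0 0 0 -13 15;0.11 -0.019 0 0 0 -13 15;0.11 -0.019 0.03 0 0 -13 15;0.11 -0.019 0.06 0 0 -13 15;0.11 -0.019 0.09 0 0 -13 15;0.11 -0.019 0.12 0 0 -13 15;0.11 -0.019 0.145 0 0 -13 15;0.11 -0.019 0.165 0 0 -13 15;0.11 -0.019 0.18 0 0 -13 15;0.11 -0.019 0.19 0 0 -13 15",
)

```text
time_s: 14.27
ee_pos: [440.6, 340.3, 32.3]
ee_rot: [-179.9, 0.1, 92.7]
force: [-0.5, -0.8, -1.7]
gripper_width: 23.6
gripper_force: 19.9
```

>>> send_rows(
  targets="0 0 0.006 0 0 0 15;0 0 0.012 0 0 0 15;0 0 0.017 0 0 0 15;0 0 0.02 0 0 0 15;0 0 0.022 0 0 0 15;0 0 0.023 0 0 0 15;0 0 0.023 0 0 0 15",
)

```text
time_s: 14.85
ee_pos: [441.0, 342.7, 11.2]
ee_rot: [180.0, -0.0, 92.9]
force: [-0.3, 0.5, -1.8]
gripper_width: 23.8
gripper_force: 19.9
```

Still carrying the weight, so I'll lower by 1 mm steps.

>>> send_rows(
  targets="0 0 0.0005 0 0 0 15;0 0 0.001 0 0 0 15;0 0 0.0015 0 0 0 15;0 0 0.0015 0 0 0 15",
)

```text
time_s: 15.18
ee_pos: [440.9, 342.5, 9.5]
ee_rot: [180.0, -0.0, 92.8]
force: [-0.5, 0.7, -1.5]
gripper_width: 23.6
gripper_force: 19.9
```

>>> send_rows(
  targets="0 0 0.0005 0 0 0 15;0 0 0.001 0 0 0 15;0 0 0.001 0 0 0 15",
)

```text
time_s: 15.43
ee_pos: [440.8, 342.5, 8.4]
ee_rot: [-180.0, 0.0, 92.8]
force: [0.2, -0.6, -2.0]
gripper_width: 23.6
gripper_force: 19.9
```

>>> send_rows(
  targets="0 0 0.0005 0 0 0 15;0 0 0.001 0 0 0 15;0 0 0.001 0 0 0 15",
)

```text
time_s: 15.68
ee_pos: [440.9, 342.6, 8.0]
ee_rot: [180.0, -0.0, 92.8]
force: [-1.3, -0.4, 3.5]
gripper_width: 23.5
gripper_force: 19.9
```

>>> send_rows(
  targets="0 0 0 0 0 0 28;0 0 0 0 0 0 32;0 0 0 0 0 0 40;0 0 0 0 0 0 45;0 0 0 0 0 0 45;0 0 -0.01 0 0 0 45;0 0 -0.03 0 0 0 45;0 0 -0.06 0 0 0 45;0 0 -0.1 0 0 0 45;0 0 -0.14 0 0 0 45;0 0 -0.18 0 0 0 45;0 0 -0.2 0 0 0 45",
)

```text
time_s: 16.68
ee_pos: [442.4, 343.6, 213.7]
ee_rot: [179.6, -0.3, 92.8]
force: [0.9, -0.3, 0.4]
gripper_width: 41.2
gripper_force: 0.0
```

>>> send_rows(
  targets="-0.04 0 -0.02 0 0 0 45;-0.08 0 -0.02 0 0 0 45;-0.12 0 -0.02 0 0 0 45;-0.12 0 -0.02 0 0 0 45;-0.12 0 -0.02 0 0 0 45",
)

```text
time_s: 17.1
ee_pos: [446.8, 221.1, 228.6]
ee_rot: [179.9, -0.0, 92.6]
force: [-0.6, 0.2, -0.8]
gripper_width: 40.9
gripper_force: 0.0
```

```bash
python3 - <<'E'
from h import *
f=grab("wrist");g=grab("side");s=env.state();print(s["ee_pos"],s["time_s"])
cv2.imwrite("pics/n.png",np.vstack([f["image"][:250],g["image"][80:330]]))
E
```

```text
[446.92550273 223.13746891 227.97994034] 17.2
```

View pics/n.png

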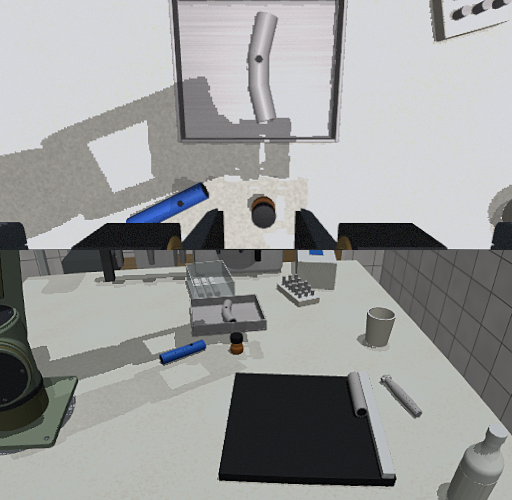

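The bent tube lies flat in the middle of the steel tray at (260,65). The straight one lies along the stop at (357,395) in the lower half, and the arm is clear. I'm handing the job in.

```bash
python3 -c "
from workcell import env
print(env.job_done())"
```

```text
the job is handed in; nothing more can be done
None
```

I rolled the straight tube along the plate until it lay flush against the stop, then put the bent one flat in the steel reject tray; the job was handed in at about 17 s with the arm clear, and no verdict was returned.

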